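# Load the large washed bearing on edge into the carrier and hasp it shut

## Task

The large bearing that lies flat at the left end of the bench goes back into the bearing carrier: stand it on edge in the empty middle slot, between its tines and gently down on both rails like the small bearings on either side of it. Then swing the carrier's hold-down strap over the bearings until it is fully shut, with its slot over the staple. The two small bearings stay standing in the carrier, and the loose smallest bearing and the blue tin on the bench stay where they are.

Things in the scene. Friction and masses are not known exactly. Their poses are not given: they have to be found in the camera images.
- bearing_center (a point): Centre of the large ball bearing, a plain steel ring, at first lying flat on the bench (centre 10 mm up): 86 mm across, 20 mm thick, open bore about 46 mm, so the ring is about 19 mm wide from bore to rim; 0.33 to 0.55 kg. x is its axis (through the bore, either way round). It lies left of the V-block (as the robot faces); the smaller ring there is the spare.
- bearing: The same large bearing; this origin lies on its rim at mid-thickness (the centre is at z = +43 mm in this frame). x is the bearing's axis.
- v_rest: Heavy dark steel V-block, does not move: a rest to lay the bearing on and take it another way. 70 mm along its groove (x), 86 wide (y), 55 high; origin under its centre. 90 degree groove; its 45 degree faces meet at z = 20 mm and end at y = +-36 mm, z = 55 mm. The large bearing laid on one face settles with its rim on the other and stays; its upper 36 mm stand out over the edge, free on both sides.
- rack: Bearing carrier of steel rod and sheet, fixed, 96 mm wide (x), 180 long (y); origin at the centre of its underside. Two 8 mm rails along y at x = +-24, z = 18 mm. Upright 6 mm tines at x = +-24 mm, up to z = 77 mm, make three slots at y = +50, 0, -50 mm; free width along y 24 mm in the middle slot, 22 mm in the others; tips flare 3 mm. End plates at y = +-88 mm.
- slot (a point): Where the large bearing's centre lies when it is fully down in the middle slot: 58.4 mm above the bench, midway between tines and rails; axes as the carrier's, so the bearing's axis then lies along y, and its rim reaches 101 mm above the bench.
- small_left_center (a point): Centre of a small bearing (72 mm across, 18 mm thick) that stands loose in the carrier's slot at y = +50 mm, the top of its rim 86 mm above the bench. Stays there.
- small_right_center (a point): Centre of the like small bearing that stands loose in the slot at y = -50 mm. Stays there.
- hasp (a joint): Angle of the hold-down strap, rad: 0 shut (level, at its stop, slot over the staple), 1.57 upright, 1.9 thrown back. Flat steel bar, 20 mm wide, 3 mm thick, 212 mm long, on a stiff hinge: it stays where it is left; about 1 to 2 N at its end move it, and it can be pushed over. Shut, it clears the fully seated large bearing by 6 mm.
- hasp_hinge (a point): On the strap's hinge axis, which lies along the carrier's x, at y = -88 mm, z = 109 mm of the carrier; axes as the carrier's. The strap swings in the carrier's y-z plane, towards +y as it shuts.
- hasp_end (a point): On the strap's middle line 206 mm from the hinge axis, 6 mm short of its end; y points along the strap away from the hinge, z out of the face that looks up when shut.
- staple (a point): Top of the wire loop (12 mm long, 4 mm wire) on the carrier's end plate at y = +88 mm, 124 mm above the bench; shut, the strap's slot lies round it.
- spare: Smallest bearing, lying loose and flat on the bench, 52 mm across, 15 mm thick; origin at the centre of its underside. Not part of the job.
- blue_tin: Small blue tin with a grey lid, 61 mm across, 37 mm high, standing on the bench; origin at the centre of its underside. Not part of the job.

How it is judged:
On the way:
1. the large bearing stands fully down in the middle slot, let go of, with the strap still open (x of bearing_center in the frame of slot between -0.006 and 0.006 m and y of bearing_center in the frame of slot between -0.005 and 0.005 m and z of bearing_center in the frame of slot between -0.004 and 0.004 m and angle between the x axis of bearing_center and the y axis of slot, either way round below 0.12 rad and contact force between the fingers and bearing below 0.1 N and value of joint hasp above 0.5 rad), for 0.2 s.
At the end, for the whole second after the job is handed in: The large bearing stands at rest on both rails in the middle slot (centre within 6 mm across, 5 mm along, 4 mm in height; axis within 0.12 rad of the carrier's length), the strap is shut (within 0.05 rad) and both small bearings still stand in their slots (moved under 12 mm) (x of bearing_center in the frame of slot between -0.006 and 0.006 m and y of bearing_center in the frame of slot between -0.005 and 0.005 m and z of bearing_center in the frame of slot between -0.004 and 0.004 m and angle between the x axis of bearing_center and the y axis of slot, either way round below 0.12 rad and value of joint hasp below 0.05 rad and linear speed of bearing below 0.02 m/s and distance of each of small_left_center, small_right_center from where it was at the start of the episode below 0.012 m); the robot touches nothing.
It fails at once if the large bearing is dropped into the carrier (faster than 0.4 m/s between the tines) (horizontal distance between bearing_center and slot below 0.02 m and z of bearing_center in the frame of slot below 0.04 m and linear speed of bearing above 0.4 m/s).
It fails at once if the smallest bearing is pushed away (over 30 mm) (distance of spare from where it was at the start of the episode above 0.03 m).
It fails at once if the blue tin is pushed away (over 30 mm) (distance of blue_tin from where it was at the start of the episode above 0.03 m).
It also fails if it takes over 70 s, if anything falls off the work surface, if the arm or the gripper's body presses on something with over 40 N, if the wrist force passes 120 N, or if a joint passes its speed limit or range.

## Robot

A 6-joint arm with a two-finger parallel gripper is mounted at the origin on a cart in front of the work surface, level with it; the furniture and walls round the work are solid. World frame = base frame: x ahead of the robot, y to its left, z up, the work surface at z = 0. Lengths are in m, angles in rad, forces in N, time in s.
With the tool pointing down it reaches from about 0.35 to 0.875 m from the base axis. Payload 4.2 kg.
Tool frame: the origin (TCP) lies at the very end of the fingers, on their centre line; the grasp point (between the pads) lies hold_point_z behind it (hold_point_z is the distance from the TCP to the grasp point, in m); z points along the fingers, y is the line along which they close (so a half turn about z gives the same grasp; the last joint's range is limited). The gripper opens to 87 mm and grips with 3 to 60 N. Pads are 19 mm wide; open, the fingers measure 117 mm over their backs; the gripper's body (75 mm by 190 mm) begins 51 mm behind the grasp point.
Start: joints at [1.369, 0.385, 0.008, 0, -1.194, -0.259], TCP at [0.278, 0.56, 0.202] pointing down, gripper open.
Joint ranges: [-3.14, 3.14], [-1.21, 2.06], [-1.07, 1.41], [-3.16, 2.05], [-2.99, -0.16], [-3.1, 3.1]. Speed limits (rad/s): [2.79, 2.79, 3.14, 3.14, 3.14, 3.14].

## Interface

Orientations are given as a unit quaternion [x, y, z, w].
In Python, from cell import movep, move_l, move_joints, command_gripper, dwell, ik, state, read_camera, calibration, MotionError, job_done, search_frame, cut_out, landmark_of, hold_point_z gives the robot as it stands. Calls block until the motion is done:
- movep(position, orientation): joint-space move of the TCP to a pose.
- move_l(position, rate=0.15, rotation=None): straight line of the TCP; rotation=None keeps the orientation; rate is the mean speed in m/s.
- move_joints(angles): joint-space move.
- command_gripper(opening): finger opening in m; the grip force is fixed at half the most; returns when the fingers have stopped.
- dwell(seconds).
- ik(position, orientation): joint angles nearest the present ones, or None.
- state(): the state.
- read_camera(name): name is "side" or "top" or "wrist"; returns (picture, depth): 384x512x3 uint8, blue, green, red; 384x512 float32, m along the optical axis (not along the pixel's ray), 0 where there is no reading.
- calibration(name): a dict with "fx", "fy", "cx", "cy" (pixels), "position" and "orientation" of the camera in the world; the wrist camera has in their place "mount" (4x4, takes a point from camera to tool coordinates, whose origin is the TCP and whose axes are the flange's). Camera axes: x right, y down, z forward; pixel columns grow to the right and rows downward; lengths in m; the calibration is good to about 2 mm. A picture is of the moment at which its call begins: read the wrist's pose just before it. calibration takes no time and is no camera call.
A pose or a line that the arm cannot do raises MotionError and nothing moves.
- job_done(): hands the job in; it is judged then, once.
Trained networks look in the newest picture that a camera, given by its name, has taken for a name from the list of things; names that differ only in an ending like _2 or _b are one class to them, and where a whole thing is asked for, a point or a joint stands for the part that bears it (a point fixed in the world has none). Each returns a list of dicts, best first, with "score" (0 to 1); they miss things now and then, are a little off and sometimes report something else, mostly with a low value. They report only what shows in the picture. A call takes as long as a camera call.
- search_frame(camera, target): "bbox" ([left, top, right, bottom] in pixels, round what is visible of it).
- cut_out(camera, target): "mask" (384x512 bool, what is visible of it) and "bbox" ([left, top, right, bottom] in pixels, round what is visible of it).
- landmark_of(camera, target): "pixel" ([column, row] in pixels: a listed point, or the origin of a listed thing).
The state is a dict: "t": time; "joint_positions": joint angles; "qd": joint speeds; "effort": joint torques, N m; "tool_pos": TCP position; "tcp_rot": TCP orientation; "wrist_force": force on the tool from outside, world axes, zero at the start; "moment": the same for the moment, N m; "grip_width": finger opening in m; "gripper_force": force on a finger pad.
Only numpy, scipy, OpenCV 4.12 (cv2) and the standard library are available. Lean on these libraries where they do the work, as an engineer would, in place of code of your own. Each camera call takes 0.05 s, during which the arm holds its last target. There are 200 camera calls.

## Working session

There is one attempt and no reset: what is moved stays moved. The work goes in short steps, each a Python script; the robot and the scene stay as the last script left them, time stands still between calls to the robot, and variables do not carry over. Pictures are saved under pics/ and viewed, at most 10 in all, crops included, and the job is handed in when it is done.

```bash
ls; mkdir -p pics
cat > h.py <<'E'
import numpy as np, cv2
from scipy.spatial.transform import Rotation as R
from cell import *
def campose(n):
    c=calibration(n)
    if n=="wrist":
        s=state();T=np.eye(4);T[:3,:3]=R.from_quat(s["tcp_rot"]).as_matrix();T[:3,3]=s["tool_pos"]
        return c,T@np.array(c["mount"])
    T=np.eye(4);T[:3,:3]=R.from_quat(c["orientation"]).as_matrix();T[:3,3]=c["position"];return c,T
def cloud(n):
    c,T=campose(n);im,d=read_camera(n)
    v,u=np.mgrid[:384,:512]
    P=np.stack([(u-c["cx"])/c["fx"]*d,(v-c["cy"])/c["fy"]*d,d],-1)
    W=P@T[:3,:3].T+T[:3,3];W[d<=0]=np.nan
    return im,W
def ray(n,px,z,cT=None):
    c,T=cT or campose(n)
    r=T[:3,:3]@np.array([(px[0]-c["cx"])/c["fx"],(px[1]-c["cy"])/c["fy"],1]);o=T[:3,3]
    return o+r*(z-o[2])/r[2]
E
cat > a.py <<'E'
from h import *
print(hold_point_z,state())
for n in("top","side"):
    im,W=cloud(n);cv2.imwrite(f"pics/{n}0.png",im)
    for t in("bearing","v_rest","rack","spare","blue_tin","hasp"):
        m=cut_out(n,t)
        for k in m[:2]:
            p=W[k["mask"]];p=p[~np.isnan(p[:,0])]
            if len(p)==0: continue
            print(n,t,round(k["score"],2),k["bbox"],np.nanmedian(p,0).round(3),np.percentile(p,2,axis=0).round(3),np.percentile(p,98,axis=0).round(3))
    for t in("bearing_center","v_rest","rack","slot","small_left_center","small_right_center","hasp_hinge","hasp_end","staple"):
        print(n,t,[(round(k["score"],2),np.round(k["pixel"],1),W[int(k["pixel"][1]),int(k["pixel"][0])].round(3)) for k in landmark_of(n,t)[:2]])
E
python3 a.py
```

```text
pics
0.0187 {'t': 0.0, 'joint_positions': array([ 1.36860231e+00,  3.85595592e-01,  6.62923997e-03, -5.10567072e-04,
       -1.19400191e+00, -2.58605372e-01]), 'qd': array([-1.14045484e-04, -8.24234289e-05, -1.68967456e-03, -1.28591697e-03,
        4.04170269e-04,  6.22983583e-04]), 'effort': array([-8.98615108e-04, -3.90666211e+01,  1.87407160e+01,  4.22012463e+00,
        1.10211584e-02, -1.93215692e-04]), 'tool_pos': array([0.27760592, 0.55924007, 0.20043571]), 'tcp_rot': array([ 9.73553081e-01, -2.28458231e-01, -2.06552146e-04,  1.09222902e-03]), 'wrist_force': array([-0.37465039, -0.27140187,  0.13110069]), 'moment': array([-0.04633675,  0.00195752,  0.02172288]), 'gripper_force': 0.0, 'grip_width': 0.0869470130604218}
top v_rest 0.82 [205.7, 201.5, 240.1, 234.3] [0.433 0.092 0.04 ] [0.397 0.046 0.001] [0.472 0.132 0.058]
top rack 0.69 [301.7, 196.8, 407.0, 247.3] [ 0.502 -0.246  0.007] [ 0.46  -0.338 -0.001] [ 0.557 -0.143  0.277]
top spare 0.75 [158.1, 199.5, 170.9, 220.0] [0.415 0.261 0.014] [ 0.392  0.236 -0.001] [0.44  0.285 0.019]
top blue_tin 0.23 [299.2, 196.5, 404.3, 24
[... 2128 characters left out ...]
0.212] [ 0.489 -0.904  0.002] [ 0.513 -0.316  0.316]
side bearing_center [(0.91, array([212.3, 308.8]), array([0.584, 0.218, 0.001]))]
side v_rest [(0.8, array([279.9, 260.7]), array([0.442, 0.133, 0.057]))]
side rack [(0.68, array([251.4, 171.3]), array([ 0.511, -0.14 ,  0.08 ]))]
side slot [(0.95, array([252.1, 154.5]), array([ 0.513, -0.275,  0.033]))]
side small_left_center [(0.72, array([252.6, 168. ]), array([ 0.508, -0.139,  0.091]))]
side small_right_center [(0.88, array([253.5, 145.7]), array([nan, nan, nan]))]
side hasp_hinge [(0.61, array([254.6, 126.6]), array([ 0.507, -0.321,  0.099]))]
side hasp_end [(0.82, array([253.6,  48.2]), array([ 0.527, -0.913,  0.074]))]
side staple []
```

```bash
python3 -c "
import cv2,numpy as np
a=cv2.imread('pics/top0.png')[120:280,130:430];b=cv2.imread('pics/side0.png')[30:350,150:350]
a=cv2.resize(a,None,fx=1.6,fy=1.6,interpolation=2);b=cv2.resize(b,(300,480),interpolation=2)
o=np.zeros((480,790,3),np.uint8);o[:a.shape[0],:480]=a;o[:,485:785]=b
cv2.imwrite('pics/c1.png',o)"
```

```text
(no output)
```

View pics/c1.png

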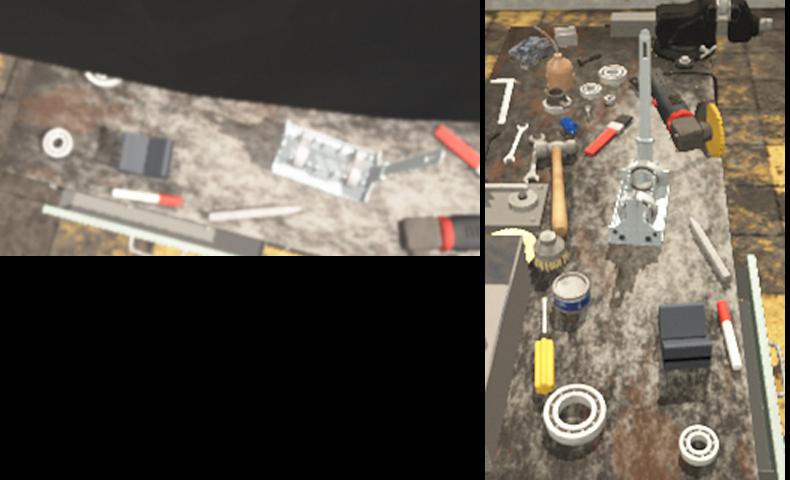

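The bearing, spare, V-block (groove roughly along world x), tin, and carrier with its thrown-back strap all show clearly. Next are wrist views of the V-block with bearing, and of the carrier.

```bash
cat > b.py <<'E'
from h import *
q=R.from_matrix(np.array([[0,1,0],[1,0,0],[0,0,-1.]]).T).as_quat()
for name,p,ts in(("vb",(0.47,0.15,0.36),("bearing","v_rest","spare")),("rk",(0.47,-0.2,0.40),("rack","hasp","small_left_center","small_right_center"))):
    try: movep(p,q)
    except MotionError as e: print(e); continue
    dwell(.2); im,W=cloud("wrist");cv2.imwrite(f"pics/w_{name}.png",im);np.save(f"pics/{name}.npy",W)
    print(state()["tool_pos"],state()["joint_positions"].round(2),state()["t"],campose("wrist")[1].round(3).tolist())
    for t in ts:
        for k in cut_out("wrist",t)[:2]:
            p=W[k["mask"]];p=p[~np.isnan(p[:,0])]
            if len(p): 
                np.save(f"pics/m_{t}.npy",k["mask"]) if k is not None else 0
                print(t,round(k["score"],2),k["bbox"],np.median(p,0).round(3),np.percentile(p,2,axis=0).round(3),np.percentile(p,98,axis=0).round(3))
    for t in("bearing_center","v_rest") if name=="vb" else ("slot","rack","hasp_hinge","hasp_end","staple","small_left_center","small_right_center"):
        print(t,[(round(k["score"],2),np.round(k["pixel"],1)) for k in landmark_of("wrist",t)[:2]])
E
python3 b.py; python3 -c "
import cv2,numpy as np
a=cv2.imread('pics/w_vb.png');b=cv2.imread('pics/w_rk.png')
cv2.imwrite('pics/c2.png',np.vstack([cv2.resize(x,(400,300),interpolation=3) for x in (a,b)]))"
```

```text
[0.46998718 0.1502147  0.35986379] [ 0.64  0.08 -0.    0.   -1.49  2.5 ] 4.2 [[1.0, 0.001, -0.0, 0.469], [0.001, -0.97, -0.243, 0.216], [-0.0, 0.243, -0.97, 0.543], [0.0, 0.0, 0.0, 1.0]]
bearing 0.61 [300.9, 107.0, 345.1, 153.2] [0.589 0.219 0.019] [0.546 0.179 0.   ] [0.626 0.257 0.022]
v_rest 0.76 [216.9, 170.7, 258.5, 223.5] [0.434 0.087 0.04 ] [ 0.398  0.046 -0.   ] [0.469 0.135 0.056]
spare 0.98 [218.0, 92.7, 245.2, 121.4] [0.416 0.262 0.014] [0.393 0.237 0.005] [0.441 0.285 0.016]
bearing_center [(0.95, array([317.7, 131.5]))]
v_rest [(0.68, array([239.7, 194.4]))]
[ 0.47001862 -0.19994232  0.40001988] [-0.08  0.11  0.13 -0.   -1.58 -3.06] 9.275 [[1.0, 0.001, 0.0, 0.469], [0.001, -0.97, -0.243, -0.134], [-0.0, 0.243, -0.97, 0.583], [0.0, 0.0, 0.0, 1.0]]
rack 0.74 [253.0, 131.4, 306.7, 290.0] [ 0.503 -0.243  0.005] [ 0.46  -0.335  0.001] [ 0.558 -0.143  0.253]
small_left_center 0.95 [264.5, 151.3, 300.4, 160.4] [ 0.511 -0.181  0.079] [ 0.48  -0.192  0.021] [ 0.545 -0.172  0.086]
small_left_center 0.4 [267.7, 230.8, 286.3, 285.7] [ 0.5   -0.333  0.236] [ 0.49  -0.336  0.112] [ 0.509 -0.317  0.262]
small_right_center 0.88 [256.1, 194.8, 293.2, 213.2] [ 0.503 -0.278  0.075] [ 0.471 -0.291  0.02 ] [ 0.534 -0.271  0.086]
slot [(0.59, array([276.3, 178.6])), (0.53, array([332.,  61.]))]
rack [(0.68, array([273.8, 177.5]))]
hasp_hinge [(0.87, array([274.8, 234.8]))]
hasp_end []
staple [(0.89, array([287.2, 131.7])), (0.69, array([276. , 204.8]))]
small_left_center [(0.74, array([279.9, 156. ]))]
small_right_center [(0.84, array([275.4, 205.2]))]
```

View pics/c2.png

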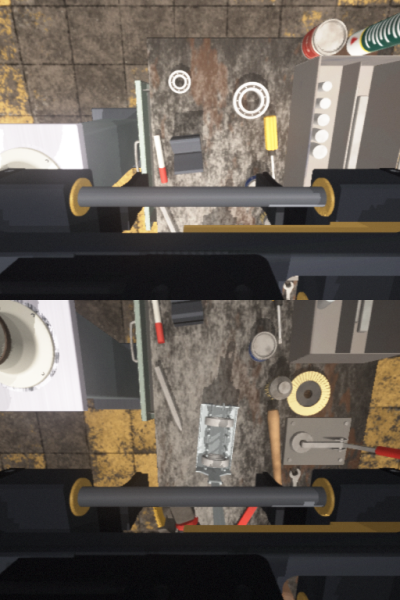

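```bash
cat > c.py <<'E'
from h import *
from scipy.optimize import least_squares
V=np.load("pics/vb.npy");K=np.load("pics/rk.npy")
def box(W,x0,x1,y0,y1,z0,z1):
    m=(W[...,0]>x0)&(W[...,0]<x1)&(W[...,1]>y0)&(W[...,1]<y1)&(W[...,2]>z0)&(W[...,2]<z1);return W[m]
# bearing circles
p=box(V,.53,.645,.165,.275,.012,.03)
def f(a):
    r=np.hypot(*(p[:,:2]-a).T);return np.maximum(r-.043,0)+np.maximum(.023-r,0)
s=least_squares(f,p[:,:2].mean(0),loss="soft_l1",f_scale=.001,x_scale=.01,diff_step=1e-3);print("bearing",s.x,len(p),np.median(p[:,2]))
# spare
p2=box(V,.38,.46,.22,.3,.012,.03);print("spare",cv2.minEnclosingCircle(p2[:,:2].astype(np.float32)))
# V: points above 0.03 
p3=box(V,.37,.50,.02,.15,.03,.07);print("V rect",cv2.minAreaRect((p3[:,:2]*1000).astype(np.float32)))
for lo,hi in((.05,.07),(.02,.045)): 
    q=box(V,.37,.5,.02,.15,lo,hi);print(lo,len(q),q.min(0),q.max(0))
q=box(V,.41,.46,.02,.15,.015,.07)
for a in np.arange(.03,.15,.008):
    r=q[(q[:,1]>=a)&(q[:,1]<a+.008)]
    if len(r):print(round(a+.004,3),len(r),np.median(r[:,2]).round(3),end=" | ")
print()
p4=box(K,.42,.6,-.36,-.12,.003,.1);print("rack rect",cv2.minAreaRect((p4[:,:2]*1000).astype(np.float32)))
for n in("small_left_center","small_right_center"):
    pass
for y0,y1 in((-.21,-.16),(-.31,-.25)):
    t=box(K,.46,.56,y0,y1,.079,.09);c=t.mean(0);print("small top",c,t.min(0),t.max(0),len(t))
h=box(K,.48,.53,-.40,-.30,.125,.32)
A=np.polyfit(h[:,2],h[:,1],1);B=np.polyfit(h[:,2],h[:,0],1);print("strap y,x(z)",A,B,h[:,2].max(),"y@.109",np.polyval(A,.109),np.polyval(B,.109),"ang",np.pi/2+np.arctan(-A[0]))
o=box(V,.62,1.2,.05,.4,.03,.6);print("obst V",np.percentile(o[:,0],[0,1,5]),o[:,2].max())
o=box(K,.56,1.2,-.45,.05,.08,.6);print("obst K",np.percentile(o[:,0],[0,1,5]),o[:,2].max())
E
python3 c.py
```

```text
bearing [0.59015019 0.21468391] 1334 0.019343751260183617
spare ((0.41649487614631653, 0.2610527276992798), 0.025988930836319923)
V rect ((433.2470397949219, 89.7860107421875), (70.07736206054688, 87.00741577148438), 6.006992340087891)
0.05 503 [0.3940957  0.04301312 0.05000677] [0.47075549 0.13638293 0.05707472]
0.02 963 [0.39491355 0.05046917 0.02053348] [0.47282959 0.13640417 0.04497949]
0.042 3 0.053 | 0.05 83 0.055 | 0.058 137 0.052 | 0.066 130 0.044 | 0.074 136 0.035 | 0.082 128 0.028 | 0.09 72 0.023 | 0.098 80 0.028 | 0.106 80 0.036 | 0.114 89 0.043 | 0.122 102 0.051 | 0.13 153 0.054 | 0.138 42 0.039 | 
rack rect ((508.996826171875, -227.0009765625), (195.81024169921875, 98.06826782226562), 85.27489471435547)
small top [ 0.51189614 -0.18239532  0.08351957] [ 0.49101873 -0.19203528  0.0790363 ] [ 0.53338958 -0.17332216  0.08712969] 221
small top [ 0.50396651 -0.28141076  0.08356429] [ 0.48237911 -0.29248675  0.0790475 ] [ 0.52517434 -0.2608441   0.08767849] 204
strap y,x(z) [-0.1114437 -0.3064218] [-0.01443371  0.50311723] 0.2647379156470471 y@.109 -0.31856916378201233 0.5015439521948449 ang 1.6817820687429121
obst V [0.63261421 0.68807691 0.68948748] 0.1416277031466539
obst K [0.68689995 0.68777158 0.68897123] 0.1633456638398908
```

```bash
cat >> h.py <<'E'
def rq(a,c):
    a=np.array(a,float);a/=np.linalg.norm(a);c=np.array(c,float);c-=a*(a@c);c/=np.linalg.norm(c)
    return R.from_matrix(np.c_[np.cross(c,a),c,a]).as_quat()
Z=np.array([0,0,1.])
VC=np.array([.4335,.090,0]);vy=np.deg2rad(6.0);VX=np.array([np.cos(vy),np.sin(vy),0]);VY=np.array([-np.sin(vy),np.cos(vy),0])
RY=np.array([.0815,.9967,0]);RX=np.array([.9967,-.0815,0]);SLOT=np.array([.508,-.2315,.0584])
def face(f): # up-slope and normal of the f*y face
    return (f*VY+Z)/2**.5,(-f*VY+Z)/2**.5
VV=VC+.020*Z
def j(*a):
    s=ik(*a);return None if s is None else np.round(s,2)
E
cat > d.py <<'E'
from h import *
BC=np.array([.587,.2175,0])
p=box=None
V=np.load("pics/vb.npy");m=(abs(V[...,0]-.587)<.055)&(abs(V[...,1]-.217)<.052)&(V[...,2]>.013)&(V[...,2]<.026)
c,r=cv2.minEnclosingCircle(V[m][:,:2].astype(np.float32));print("bearing",c,r)
command_gripper(0)
for f in(1,-1):
    u,n=face(f)
    for s in(1,-1):
        print(f,s,"pick",j(BC+f*.033*VY+.002*Z,rq(-Z,s*f*VY)),"place",j(VV+u*.077+n*.03,rq(-n,s*u)),"regr hi",j(VV+u*(.145)+n*.01,rq(-u,s*n)),"regr",j(VV+u*(.058)+n*.01,rq(-u,s*n)),"rack",j(SLOT+.075*Z,rq(-Z,s*RY)))
q=rq(-Z,[1,0,0])
movep([.501,-.29,.40],state()["tcp_rot"]);move_l([.501,-.29,.285],.2)
move_l([.501,-.362,.285],.12);print(state()["wrist_force"])
move_l([.501,-.30,.285],.2);move_l([.501,-.22,.40],.25)
dwell(.1);im,W=cloud("side")
for k in cut_out("side","hasp")[:1]:
    p=W[k["mask"]];p=p[(p[:,2]>.12)&(p[:,1]>-.45)];A=np.polyfit(p[:,2],p[:,1],1);print("strap",np.pi/2-np.arctan(A[0]),len(p))
print(state()["t"])
E
python3 d.py
```

```text
bearing (0.5957199931144714, 0.2083975225687027) 0.055741410702466965
1 1 pick [ 0.66  0.6  -0.19  0.   -0.78 -2.13] place [-0.01  0.37 -0.31 -0.86 -1.18 -0.99] regr hi [ 1.06  0.47 -0.48  0.43 -1.33  0.36] regr [ 0.98  0.51 -0.64  0.53 -1.13  0.29] rack [-0.14  0.33 -0.26  0.   -0.98 -1.52]
1 -1 pick [ 0.66  0.6  -0.19  0.   -0.78  1.02] place [-0.01  0.37 -0.31 -0.86 -1.18  2.15] regr hi [ 1.06  0.47 -0.48  0.43 -1.33 -2.79] regr [ 0.98  0.51 -0.64  0.53 -1.13 -2.85] rack [-0.14  0.33 -0.26  0.   -0.98  1.63]
-1 1 pick [ 0.56  0.57 -0.24  0.   -0.76  1.11] place [ 0.87  0.42 -0.73  0.61 -1.11  0.33] regr hi [-0.24  0.39 -0.19 -0.74 -1.38 -0.93] regr [-0.14  0.45 -0.28 -0.82 -1.22 -0.88] rack [-0.14  0.33 -0.26  0.   -0.98 -1.52]
-1 -1 pick [ 0.56  0.57 -0.24  0.   -0.76 -2.03] place [ 0.87  0.42 -0.73  0.61 -1.11 -2.81] regr hi [-0.24  0.39 -0.19 -0.74 -1.38  2.21] regr [-0.14  0.45 -0.28 -0.82 -1.22  2.27] rack [-0.14  0.33 -0.26  0.   -0.98  1.63]
[-0.14593058  0.49227021  0.06214349]
strap 1.8501655107283668 498
14.6583
```

```bash
cat > e.py <<'E'
from h import *
from scipy.optimize import least_squares
BC=np.array([.586,.218,0]);f=1
q=rq(-Z,VY)
g=BC+.033*VY
command_gripper(.06)
movep(g+.20*Z,q);dwell(.1);im,W=cloud("wrist");cv2.imwrite("pics/w_b.png",im)
k=cut_out("wrist","bearing")[0];p=W[k["mask"]];p=p[(p[:,2]>.015)&(p[:,2]<.026)][:,:2]
print(k["score"],k["bbox"],len(p),np.percentile(p,1,axis=0),np.percentile(p,99,axis=0))
fn=lambda a:(lambda r:np.maximum(r-.043,0)+np.maximum(.023-r,0))(np.hypot(*(p-.586*0-a).T))
grid=[(np.mean(fn(np.array([x,y]))),x,y) for x in np.arange(.576,.600,.0005) for y in np.arange(.205,.23,.0005)]
b=min(grid)[0];c=np.mean([t[1:] for t in grid if t[0]<b+2e-5],0);print(b,c,[(k["score"],ray("wrist",k["pixel"],.01)) for k in landmark_of("wrist","bearing_center")[:1]],state()["t"])
np.save("bc.npy",c)
E
python3 e.py
```

```text
0.87 [206.1, 151.0, 268.4, 213.5] 2137 [0.54558063 0.17840141] [0.62673101 0.25938744]
2.4563103630349802e-08 [0.58628788 0.21878788] [(0.79, array([0.59183931, 0.2148914 , 0.01      ]))] 17.9667
```

View pics/w_b.png

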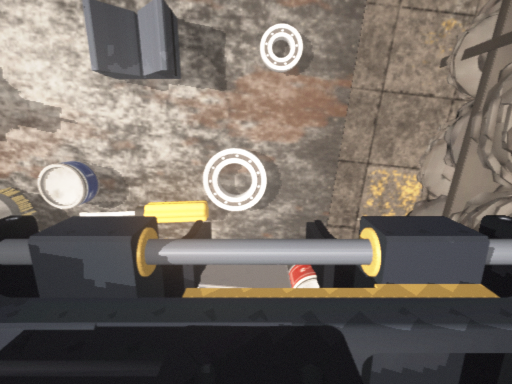

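```bash
cat > f.py <<'E'
from h import *
b=np.load("bc.npy");BC=np.array([b[0],b[1],0]);q=rq(-Z,VY);g=BC+.033*VY
u,n=face(1)
command_gripper(.034)
move_l(g+.05*Z,.25,q);move_l(g+.003*Z,.08)
print("down",state()["wrist_force"],state()["tool_pos"])
command_gripper(0);s=state();print("grip",s["grip_width"],s["gripper_force"],s["wrist_force"])
move_l(g+.16*Z,.15)
s=state();print("lift",s["grip_width"],s["wrist_force"],s["t"])
q2=rq(-n,u);P=VV+u*.078+n*.003
movep(P+n*.10,q2);move_l(P+n*.012,.15);move_l(P+n*.002,.04)
s=state();print("at",s["wrist_force"],s["grip_width"],s["t"],s["tool_pos"]-P)
E
python3 f.py
```

```text
down [ 0.04425041  0.71084476 -0.7129708 ] [0.58315486 0.25177256 0.00315189]
grip 0.0006425627766515202 0.0 [-0.09438098 -0.78906461 -0.01948406]
lift 0.0004976893111853378 [ 0.33573699  0.29246285 -0.78835026] 22.2667
at [ 0.22058531 -0.14937364  0.15439952] 0.00021946395209083912 24.4167 [ 0.00014171 -0.00154143  0.0013923 ]
```

```bash
cat > g.py <<'E'
from h import *
im,W=cloud("side");cv2.imwrite("pics/s2.png",cv2.resize(im[170:380,130:380],None,fx=2.4,fy=2.4,interpolation=2))
for k in cut_out("side","bearing")[:2]:
    p=W[k["mask"]];print(k["score"],k["bbox"],np.nanpercentile(p,2,axis=0),np.nanpercentile(p,98,axis=0))
E
python3 g.py
```

```text
0.59 [189.1, 285.8, 232.2, 327.3] [0.5465395  0.17989673 0.0010025 ] [0.62786039 0.26114406 0.02385676]
```

View pics/s2.png

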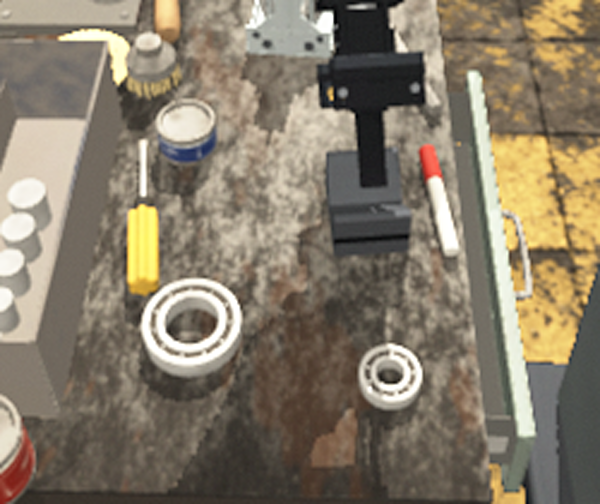

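The large bearing is still on the bench at crop (192,325), so the grasp missed. I'll check where the fingertips really are against the reported TCP.

```bash
cat > g2.py <<'E'
from h import *
s=state();print(s["tool_pos"],s["tcp_rot"],rq(*[-face(1)[1],face(1)[0]]),s["joint_positions"].round(3))
c,T=campose("side");print(T[:3,3])
def pr(p):
    x=T[:3,:3].T@(p-T[:3,3]);return np.round([x[0]/x[2]*c["fx"]+c["cx"],x[1]/x[2]*c["fy"]+c["cy"],x[2]],3)
A=R.from_quat(s["tcp_rot"]).as_matrix()[:,2];t=np.array(s["tool_pos"])
print([pr(t-A*d) for d in(0,.02,.05,.1)])
u,n=face(1);move_l(t+n*.08,.2);move_l(np.array([.45,.1,.3]),.3,rq(-Z,VY))
command_gripper(.034);print(state()["grip_width"])
dwell(.1);im,W=cloud("side");cv2.imwrite("pics/s3.png",cv2.resize(im[100:300,200:350],None,fx=3,fy=3,interpolation=2))
t=state()["tool_pos"];print(t,[pr(t+d*Z) for d in(0,.02,.05,.1)])
m=(abs(W[...,0]-t[0])<.06)&(abs(W[...,1]-t[1])<.08)&(W[...,2]>.2)
p=W[m];
for z in np.arange(.27,.42,.01):
    r=p[(p[:,2]>=z)&(p[:,2]<z+.01)]
    if len(r):print(round(z,3),len(r),r[:,0].min().round(3),r[:,0].max().round(3),r[:,1].min().round(3),r[:,1].max().round(3))
print(state()["t"])
E
python3 g2.py
```

```text
[0.42820891 0.14118215 0.07878057] [-0.04834194  0.92263528  0.38211478 -0.01988715] [-0.04835212  0.92261339  0.38215898 -0.0200281 ] [ 0.025  0.392 -0.33  -0.893 -1.131 -0.972]
[0.46934943 0.70487071 0.78199172]
[array([285.815, 256.783,   0.888]), array([285.155, 247.291,   0.889]), array([284.167, 233.087,   0.89 ]), array([282.528, 209.51 ,   0.893])]
0.03395527370131328
[0.44999668 0.10003832 0.30000535] [array([277.459, 162.515,   0.77 ]), array([277.7  , 153.807,   0.757]), array([278.076, 140.147,   0.737]), array([278.753, 115.632,   0.703])]
0.32 38 0.436 0.457 0.124 0.13
0.33 59 0.436 0.457 0.125 0.129
0.34 39 0.437 0.457 0.124 0.129
0.38 11 0.439 0.461 0.076 0.08
0.39 57 0.429 0.493 0.024 0.155
0.4 128 0.415 0.493 0.024 0.156
0.41 378 0.409 0.495 0.021 0.155
27.1167
```

View pics/s3.png

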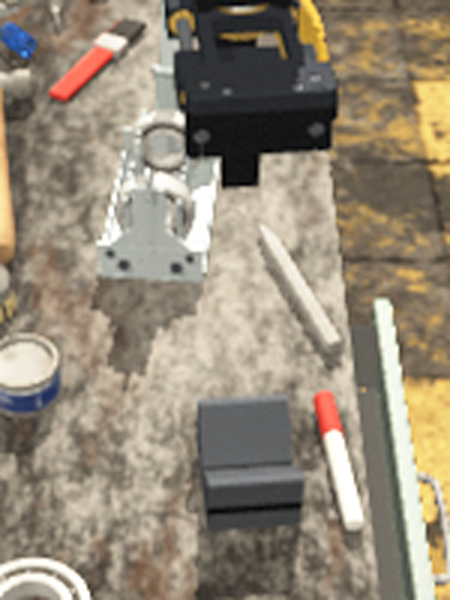

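The tip shows about 18 mm short of the reported TCP, and the closed view agrees, so the fingers closed just above the ring. I'll pick again lower, using bench contact to measure the offset.

```bash
cat > f.py <<'E'
from h import *
b=np.load("bc.npy");BC=np.array([b[0],b[1]+.001,0]);q=rq(-Z,VY);g=BC+.033*VY
movep(g+.05*Z,q);move_l(g-.006*Z,.12);f0=state()["wrist_force"][2]
z=-.006
while z>-.021:
    z-=.0015;move_l(g+z*Z,.05);s=state()
    if s["wrist_force"][2]-f0>4:break
print("contact",z,s["tool_pos"][2],s["wrist_force"])
z=s["tool_pos"][2]+.002;move_l(g+z*Z,.05)
command_gripper(0);s=state();print("grip",s["grip_width"],s["gripper_force"],s["wrist_force"],s["tool_pos"],s["t"])
np.save("ztip.npy",z-.002)
E
python3 f.py
```

```text
contact -0.021 -0.020505666529498395 [ 2.49327958e-03 -1.50518225e-01  2.93696197e+00]
grip 0.021493058657251395 28.698069318706985 [ 1.49004547 -2.41287178 -1.62183621] [ 0.58268513  0.2520426  -0.01880115] 32.1167
```

```bash
cat > f2.py <<'E'
from h import *
u,n=face(1);t=np.array(state()["tool_pos"])
move_l(t+.13*Z,.25)
s=state();print("lift",s["grip_width"],s["wrist_force"],s["t"])
q2=rq(-n,u);P=VV+u*.078-n*.0188
movep(P+n*.07,q2);move_l(P+n*.010,.15)
for h in(.006,.003,.001,-.001):
    move_l(P+n*h,.05);F=state()["wrist_force"];print(h,F.round(1))
    if abs(F@n+0)>8:break
print(state()["t"],state()["grip_width"])
im,W=cloud("side");cv2.imwrite("pics/s4.png",cv2.resize(im[200:300,230:340],None,fx=5,fy=5,interpolation=2))
E
python3 f2.py
```

```text
lift 0.021762284213176112 [-0.30313712 -0.33486304 -6.07405885] 32.7833
0.006 [ 0.1  0.4 -4.9]
0.003 [ 1.  -0.3 -4.5]
0.001 [-1.   0.2 -5.6]
-0.001 [-0.2 -3.   0.5]
35.375 0.021909240116864178
```

View pics/s4.png

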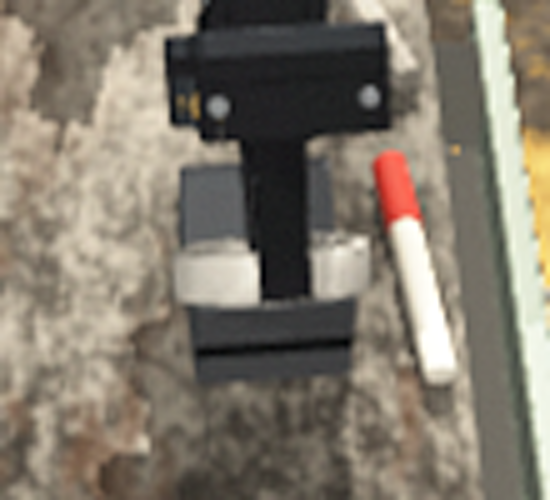

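```bash
cat > k.py <<'E'
from h import *
u,n=face(1);t=np.array(state()["tool_pos"])
command_gripper(.040);move_l(t+n*.10,.25)
im,W=cloud("side");k=cut_out("side","bearing");print([(i["score"],i["bbox"]) for i in k])
p=W[(abs(W[...,0]-.43)<.07)&(W[...,1]>.05)&(W[...,1]<.17)&(W[...,2]>.06)&(W[...,2]<.115)]-VV
print(len(p));d=np.c_[p@VX,p@u,p@n];print("X",np.percentile(d,[1,50,99],axis=0).round(4))
top=d[d[:,1]>.075];print("rim top",top.mean(0) if len(top) else 0)
command_gripper(.05)
q=rq(-u,n);P=VV+u*.0397+n*.010
movep(P+u*.12,q);print(state()["t"],ik(P,q))
E
python3 k.py
```

```text
[(0.91, [263.7, 249.7, 304.6, 263.2])]
438
X [[-0.0396  0.0386 -0.0006]
 [ 0.0044  0.0799  0.0109]
 [ 0.0421  0.0893  0.0209]]
rim top [0.00167892 0.08336753 0.00961713]
38.5167 [ 0.9560427   0.52414229 -0.6774128   0.55521413 -1.08433679  0.27240154]
```

```bash
cat > l.py <<'E'
from h import *
u,n=face(1);q=rq(-u,n);P=VV+u*.0397+n*.010+VX*.001
move_l(P+u*.04,.25);move_l(P,.08);F=state()["wrist_force"];print("in",F.round(1))
command_gripper(0);s=state();print("grip",s["grip_width"],s["gripper_force"],s["tool_pos"]-P)
move_l(P+u*.01+Z*.10,.2);s=state();print("lift",s["grip_width"],s["wrist_force"].round(1),s["t"])
q3=rq(-Z,-RY);H=SLOT+Z*(-.0033)
movep(H+Z*.12,q3)
s=state();print("hover",s["tool_pos"]-H,s["grip_width"],s["t"])
dwell(.1)
for cam in("side","wrist"):
    im,W=cloud(cam);cv2.imwrite(f"pics/h_{cam}.png",im);np.save(f"pics/h_{cam}.npy",W)
    D=W-SLOT;D=np.stack([D@RX,D@RY,D[...,2]],-1);m=(abs(D[...,0])<.05)&(abs(D[...,1])<.03)&(D[...,2]>.06)&(D[...,2]<.15)
    d=D[m];print(cam,len(d),np.percentile(d,[1,50,99],axis=0).round(4) if len(d) else 0)
    if len(d):
        for z in np.arange(.06,.17,.01):
            r=d[(d[:,2]>=z)&(d[:,2]<z+.01)]
            if len(r):print(round(z,2),len(r),r.min(0).round(4),r.max(0).round(4))
print([ (k["score"],k["bbox"]) for k in cut_out("side","bearing")],state()["t"])
E
python3 l.py; python3 -c "
import cv2,numpy as np
a=cv2.imread('pics/h_side.png')[60:200,190:330];b=cv2.imread('pics/h_wrist.png')
cv2.imwrite('pics/c3.png',np.hstack([cv2.resize(a,(390,390),interpolation=2),cv2.resize(b,(400,390))[:,:400]]))"
```

```text
in [0.2 0.6 0.6]
grip 0.019093490239517227 29.956328046573617 [ 0.00022922  0.00056832 -0.00020288]
lift 0.01926995232662254 [-1.  -0.2 -4.4] 40.9583
hover [-0.00088892  0.0009819   0.11863025] 0.024885713933332908 42.4
side 282 [[-0.0475  0.0049  0.1071]
 [-0.0019  0.0205  0.1377]
 [ 0.0368  0.0296  0.1497]]
0.09 1 [-0.041   0.0287  0.097 ] [-0.041   0.0287  0.097 ]
0.1 3 [-0.0458  0.0153  0.1035] [0.0179 0.0289 0.1073]
0.11 10 [-0.0478  0.0178  0.1102] [0.0313 0.0299 0.1193]
0.12 60 [-0.0476  0.0067  0.1201] [0.0371 0.0296 0.1299]
0.13 92 [-0.0458  0.0076  0.1302] [0.0372 0.0297 0.14  ]
0.14 116 [-0.0432 -0.0009  0.14  ] [0.0321 0.0273 0.15  ]
wrist 3314 [[-0.0318 -0.0173  0.0953]
 [ 0.0216  0.0105  0.1417]
 [ 0.039   0.0297  0.1498]]
0.09 92 [-0.0078  0.0252  0.093 ] [0.0101 0.03   0.0999]
0.1 24 [0.0088 0.0273 0.1003] [0.0151 0.03   0.1071]
0.11 77 [0.0167 0.0065 0.1101] [0.039  0.0299 0.12  ]
0.12 438 [ 0.0204 -0.0008  0.12  ] [0.0394 0.03   0.13  ]
0.13 807 [-0.0368 -0.0199  0.13  ] [0.0387 0.0236 0.14  ]
0.14 1876 [-0.0348 -0.0201  0.14  ] [0.0339 0.0229 0.15  ]
[(0.63, [235.7, 111.8, 271.1, 143.3]), (0.24, [278.4, 313.9, 306.1, 338.7])] 42.65
```

View pics/c3.png

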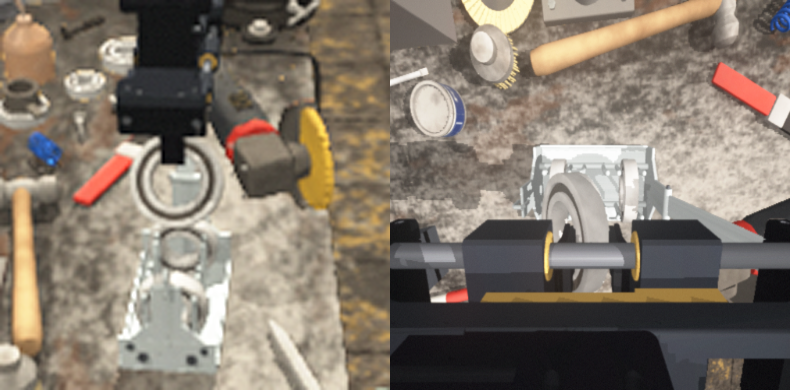

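```bash
cat > m.py <<'E'
from h import *
from scipy.optimize import least_squares
pts=[]
for cam in("side","wrist"):
    W=np.load(f"pics/h_{cam}.npy");D=W-SLOT;D=np.stack([D@RX,D@RY,D[...,2]],-1)
    m=(abs(D[...,0])<.055)&(abs(D[...,1])<.055)&(D[...,2]>.05)&(D[...,2]<.175);d=D[m]
    pts.append(d);print(cam,len(d))
pts=np.vstack(pts)
# exclude fingers: |x|<.013 and z>.115
pts=pts[~((abs(pts[:,0]+.001)<.014)&(pts[:,2]>.125))]
def res(a,p=pts):
    c=a[:3];n=np.array([a[3],1,a[4]]);n/=np.linalg.norm(n)
    v=p-c;h=v@n;r=np.linalg.norm(v-h[:,None]*n,axis=1)
    dr=np.maximum(np.maximum(r-.043,.023-r),-1);dh=abs(h)-.01
    sd=np.where((dr>0)|(dh>0),np.hypot(np.maximum(dr,0),np.maximum(dh,0)),np.maximum(dr,dh))
    return sd
best=None
for tz in(-.3,0,.3):
    for tx in(-.3,0,.3):
        for y in(0,.02):
            s=least_squares(res,[0,y,.118,tx,tz],loss="soft_l1",f_scale=.001,diff_step=1e-4,x_scale=[.01,.01,.01,.1,.1])
            if best is None or s.cost<best.cost:best=s
print(best.x.round(4),np.median(abs(best.fun)),(abs(best.fun)<.002).mean(),len(pts))
s=state();print(s["grip_width"],(s["tool_pos"]-SLOT),s["wrist_force"],s["moment"],R.from_quat(s["tcp_rot"]).as_matrix().round(3).tolist())
E
python3 m.py
```

```text
side 664
wrist 6011
[-0.0038  0.0204  0.1181  0.0491  0.7208] 0.00048318502097932127 0.9115727002967359 5055
0.025384209988090548 [0.00014681 0.00110894 0.11638145] [-0.50708218 -0.75121726 -5.98996854] [-0.15625316 -0.02082718  0.01469619] [[0.997, -0.08, -0.001], [-0.08, -0.997, 0.0], [-0.001, -0.0, -1.0]]
```

The ring has been knocked about 36° round in the grip. It probably clipped the staple, as the bottom is swung to +y. I'll press its lower rim against the V-block's vertical side to turn it upright, and the clamp should then bring it flush.

```bash
cat > n.py <<'E'
from h import *
t=np.array(state()["tool_pos"]);move_l(t+.05*Z,.3)
q=rq(-Z,-VY);S=VC-.108*VY
move_l(S+.19*Z,.35,q);move_l(S+.070*Z,.25)
print(state()["t"])
for y in(-.085,-.075,-.068,-.061,-.056,-.0535):
    move_l(VC+y*VY+.070*Z,.08);s=state();print(y,s["grip_width"].round(4),(s["wrist_force"]@VY).round(1),s["moment"].round(2))
    if abs(s["wrist_force"]@VY)>35:break
print(state()["t"])
E
python3 n.py
```

```text
44.3917Traceback (most recent call last):
  File "n.py", line 7, in <module>
    move_l(VC+y*VY+.070*Z,.08);s=state();print(y,s["grip_width"].round(4),(s["wrist_force"]@VY).round(1),s["moment"].round(2))
                                                 ^^^^^^^^^^^^^^^^^^^^^
AttributeError: 'float' object has no attribute 'round'
```

```bash
cat > n.py <<'E'
from h import *
for y in(-.075,-.068,-.061,-.056,-.0535):
    move_l(VC+y*VY+.070*Z,.08);s=state();print(y,round(s["grip_width"],4),(s["wrist_force"]@VY).round(1),s["moment"].round(2))
    if abs(s["wrist_force"]@VY)>35:break
print(s["t"])
E
python3 n.py
```

```text
-0.075 0.0195 -0.2 [-0.06  0.02 -0.03]
-0.068 0.0195 0.7 [-0.09 -0.05  0.  ]
-0.061 0.0193 -0.6 [-0.09 -0.05  0.02]
-0.056 0.0197 -4.5 [-1.63 -0.26  0.02]
-0.0535 0.0194 -4.6 [-1.98 -0.29 -0.01]
46.1083
```

```bash
cat > o.py <<'E'
from h import *
t=np.array(state()["tool_pos"]);move_l(t-.01*VY,.15);move_l(t-.02*VY+.14*Z,.35)
q3=rq(-Z,-RY);H=SLOT+Z*(-.0033)
move_l(H+Z*.155,.3,q3);move_l(H+Z*.12,.2);dwell(.1)
s=state();print("hover",s["tool_pos"]-SLOT,s["grip_width"],s["t"])
for cam in("side","wrist"):
    im,W=cloud(cam);cv2.imwrite(f"pics/h_{cam}.png",im);np.save(f"pics/h_{cam}.npy",W)
E
python3 o.py; python3 m.py
```

```text
hover [0.00098679 0.00037436 0.11828779] 0.019660084221380686 48.3417
side 696
wrist 3557
[-0.0032  0.0015  0.108   0.0049  0.0252] 0.0003501241703759844 0.9485773054508057 2917
0.0192487881230275 [0.00099414 0.00014794 0.11838667] [-0.24574033 -0.25260625 -3.83362781] [ 0.00409956 -0.05132595  0.0022364 ] [[0.997, -0.08, 0.003], [-0.08, -0.997, -0.001], [0.003, 0.001, -1.0]]
```

```bash
cat > p.py <<'E'
from h import *
from scipy.optimize import least_squares
for cam in("side","wrist"):
    W=np.load(f"pics/h_{cam}.npy");D=W-SLOT;D=np.stack([D@RX,D@RY,D[...,2]],-1)
    for y0 in(.05,-.05):
        d=D[(abs(D[...,0])<.04)&(abs(D[...,1]-y0)<.018)&(D[...,2]>.005)&(D[...,2]<.032)]
        print(cam,y0,len(d),np.percentile(d,[3,50,97],axis=0).round(4).tolist() if len(d) else 0)
    # bearing alone
    d=D[(abs(D[...,0])<.05)&(abs(D[...,1])<.02)&(D[...,2]>.06)&(D[...,2]<.12)];print(cam,"B",len(d),np.percentile(d,[3,50,97],axis=0).round(4).tolist() if len(d) else 0)
    d=D[(abs(abs(D[...,0])-.024)<.008)&(abs(D[...,1])<.03)&(D[...,2]>-.03)&(D[...,2]<.025)];print(cam,"tines",len(d),np.sort(d[d[:,2]>.01][:,1]).round(3)[::6].tolist())
E
python3 p.py
```

```text
side 0.05 148 [[-0.0322, 0.0366, 0.0059], [-0.012, 0.054, 0.0193], [0.0294, 0.0668, 0.0299]]
side -0.05 156 [[-0.0319, -0.0616, 0.0059], [-0.0065, -0.0437, 0.0163], [0.0287, -0.0341, 0.0265]]
side B 365 [[-0.0447, -0.0047, 0.0712], [-0.0024, 0.0111, 0.09], [0.0343, 0.0152, 0.1183]]
side tines 65 [-0.022, -0.016, -0.014, 0.017, 0.019]
wrist 0.05 1176 [[-0.025, 0.035, 0.007], [0.0061, 0.0479, 0.022], [0.0315, 0.0641, 0.0278]]
wrist -0.05 1186 [[-0.0244, -0.0653, 0.0069], [0.0064, -0.0499, 0.022], [0.0312, -0.0351, 0.0276]]
wrist B 147 [[0.0379, -0.008, 0.1087], [0.0392, 0.0014, 0.1153], [0.0399, 0.0108, 0.1195]]
wrist tines 114 [-0.021, -0.021, -0.02, -0.019, -0.019, -0.018, -0.017, -0.016, -0.015, 0.018, 0.019, 0.029]
```

```bash
cat > r.py <<'E'
from h import *
s=state();t0=np.array(s["tool_pos"])+.003*RX-.0017*RY;f0=s["wrist_force"]
move_l(t0-.050*Z,.15)
for d in(.065,.080,.092,.099,.103,.1055,.1075,.1095,.1115):
    move_l(t0-d*Z,.08);F=state()["wrist_force"]-f0;print(d,np.round([F@RX,F@RY,F[2]],1),end=" ")
    if F[2]>5 or np.linalg.norm(F)>25:break
print(state()["tool_pos"]-SLOT,state()["grip_width"],state()["t"])
E
python3 r.py
```

```text
0.065 [ 0.7  0.7 -0.8] 0.08 [ 0.2  0.6 -1.6] 0.092 [ 0.1 -1.5 -0.5] 0.099 [ 1.   0.4 -0.3] 0.103 [-0.1  0.1 -0.2] 0.1055 [ 0.4  0.  -1.1] 0.1075 [ 0.5  0.  -0.3] 0.1095 [-1.5 -0.3  6.2] [ 0.00427468 -0.00199571  0.00984708] 0.019470130234970465 51.1333
```

```bash
cat > s.py <<'E'
from h import *
t=np.array(state()["tool_pos"])
command_gripper(.028);dwell(.35);print(state()["wrist_force"].round(1),state()["t"])
move_l(t+.05*Z,.12);move_l([t[0],t[1],.345],.35);command_gripper(0)
im,W=cloud("side");cv2.imwrite("pics/fin.png",im[60:200,190:330]);np.save("pics/h_side.npy",W)
D=W-SLOT;D=np.stack([D@RX,D@RY,D[...,2]],-1);d=D[(abs(D[...,0])<.055)&(abs(D[...,1])<.022)&(D[...,2]>.02)&(D[...,2]<.06)]
print("bearing",len(d),np.percentile(d,[2,50,98],axis=0).round(4).tolist(),"top",d[:,2].max())
h=D[(abs(D[...,0])<.03)&(D[...,1]<-.08)&(D[...,1]>-.2)&(D[...,2]>.08)&(D[...,2]<.27)];A=np.polyfit(h[:,2],h[:,1],1);print("strap",np.pi/2-np.arctan(A[0]),h[:,2].max(),state()["t"])
E
python3 s.py; python3 -c "
import cv2
cv2.imwrite('pics/fin4.png',cv2.resize(cv2.imread('pics/fin.png'),None,fx=4,fy=4,interpolation=2))"
```

```text
[ 0.3 -0.4 -0. ] 51.9833
bearing 243 [[-0.0363, -0.009, 0.0208], [-0.0029, 0.0077, 0.0334], [0.0349, 0.0137, 0.0449]] top 0.04675520463843786
strap 1.8520010352902574 0.25538730303178137 54.1917
```

View pics/fin4.png

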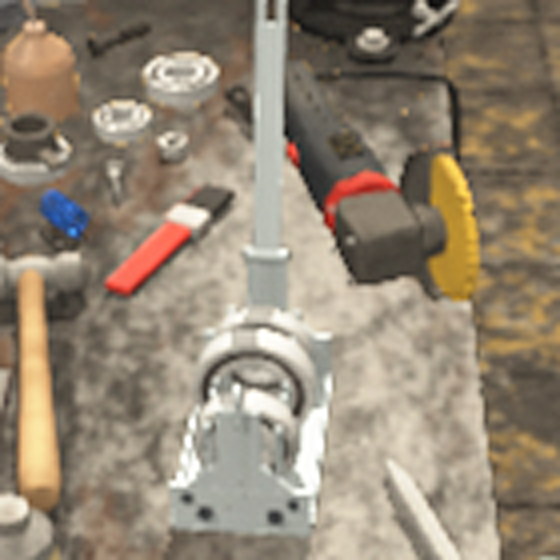

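The bearing stands upright in the middle slot, rim top at about crop (262,330), and the strap is at 1.85 rad. Now I'll swing the strap shut.

```bash
cat > v.py <<'E'
from h import *
D=.0195;r=.16;hw=.0155
def T(y,z): return np.array([SLOT[0],SLOT[1],0])+y*RY+(z-D)*Z
t=np.array(state()["tool_pos"])
move_l(T(-.195,.365),.4);move_l(T(-.195,.258),.3)
print(state()["t"],state()["wrist_force"].round(1))
move_l(T(-.150,.262),.25)
print("a",state()["wrist_force"].round(1))
for th in list(np.arange(1.55,.05,-.15))+[.05,.0]:
    y=-.088+r*np.cos(th)-hw-.0015*np.sin(th);z=.109+r*np.sin(th)+.0015*np.cos(th)
    move_l(T(y,z),.2);F=state()["wrist_force"];print(round(th,2),F.round(1),end=" ")
    if np.linalg.norm(F)>30:break
h=0
while state()["wrist_force"][2]<9 and h<.006:
    h+=.0015;move_l(T(y,z-h),.06)
print(h,state()["wrist_force"].round(1),state()["t"])
move_l(T(y,z+.09),.25);dwell(.1)
im,W=cloud("side");d=W-SLOT;d=np.stack([d@RX,d@RY,d[...,2]],-1)
s=d[(abs(d[...,0])<.009)&(d[...,1]>-.08)&(d[...,1]<.12)&(d[...,2]>.045)&(d[...,2]<.1)];A=np.polyfit(s[:,1],s[:,2],1)
print("strap slope",A,len(s));cv2.imwrite("pics/fin5.png",cv2.resize(im[60:200,190:330],None,fx=4,fy=4,interpolation=2));print(state()["t"])
E
python3 v.py
```

```text
55.3333 [-0.3 -0.1  0.9]
a [-0.3  0.6  0.3]
1.55 [ 0.1 -0.5  0.1] 1.4 [ 0.6 -0.9  0.4] 1.25 [-0.3  0.2 -0.2] 1.1 [-0.7  0.3 -0.1] 0.95 [0.1 0.3 0.6] 0.8 [0.5 0.  0.6] 0.65 [ 1.4  0.6 -0.5] 0.5 [-0.4 -0.2  1.1] 0.35 [-0.5 -0.6  0. ] 0.2 [ 0.3 -0.4  0.7] 0.05 [ 0.8 -0.5 -0.2] 0.0 [-0.5  0.1  0. ] 0.003 [-2.9  1.2  9.2] 59.475
strap slope [0.00036846 0.05404172] 285
60.15
```

View pics/fin5.png

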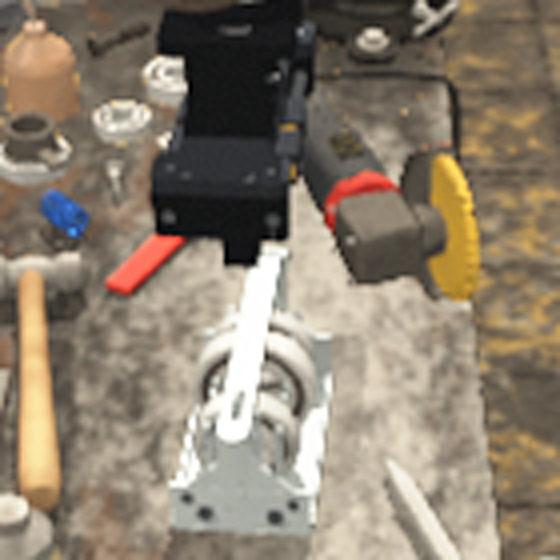

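The strap is level over the bearings, with its slot around the staple near crop (237,405). The bearing is upright and the gripper is clear of everything.

```bash
python3 -c "
from cell import *
print(job_done(),state()['t'])"
```

```text
the job is handed in; nothing more can be done
the job is handed in; nothing more can be done
```

I handed the job in at about 60 s. By the last camera checks, the large bearing stands in the middle slot, released on the rails before the strap moved, and the strap is shut level over the staple; the judge gave no verdict.

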